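# Set a medallion in the bench press and hold its sprung tray out at the mark

### The job

Press the hinged pedal down to its stop with the gripper so that the press sets the medallion, and let the pedal come back up. Then pull the press's sprung tray out by its black knob until the tray's front edge is level with the brass pointer, and keep holding it there so that a colleague can lift the medallion off: the program finishes while the gripper still holds the tray at the mark. The medallion must stay in its nest, and the pointer and the other things on the table are to be left where they are.

Things in the scene. Friction and masses are not known exactly. Their poses are not given: they have to be found in the camera images.
- press: Bench press fixed on the table. Origin on the table; its x axis points from the knob back to the column, so the tray pulls out along its -x; z up. Base 20 mm thick, x -225 to +140 mm, 170 mm wide. Column and head at x +12 to +140 mm, 100 mm wide, up to 260 mm; the ram hangs under the head at x +50 mm. A flat aluminium tray runs between two low guide rails (tops at 32 mm).
- tray (a joint): How far the tray is pulled out (m): 0 fully home, 0.10 at its end stop. A spring always draws it home: about 4 N at 0, 80 N/m more (8 to 11 N at the mark); let go, it slides back home.
- tray_knob (a point): Centre of the top of the tray's knob: an upright black cylinder, 22 mm across, 50 mm tall, standing on the tray's top face (38 mm above the table), top at 88 mm; nothing stands within 100 mm of it above that height. It sits at x = -100 mm of the press when the tray is home and moves with the tray.
- tray_edge (a point): Middle of the tray's front edge, the edge nearest the robot, at the tray's top face, 38 mm above the table; 40 mm in front of the knob's axis; the tray is 84 mm wide.
- pointer_tip (a point): Tip of the mark: a small brass pointer clamped on the guide rail on the +y side of the press, its 4 mm wide finger pointing across at the tray's side, top 36 mm above the table. It is set anew each time, 50 to 80 mm out from the front edge's home position, measured along -x of the press. It must stay where it is set.
- nest (a point): Centre of the square nest on the tray (54 mm inside, ribs 4 mm high), at the tray's top face, 150 mm behind the knob's axis; it travels with the tray and lies under the ram when the tray is home.
- medallion: White ceramic medallion, a disc 48 mm across and 8 mm thick, about 40 g, lying loose in the nest with 3 mm play each side. Origin at the centre of its underside.
- treadle: Pedal unit, fixed on the table on the other side from the press (which is left and which right varies). Base 150 mm by 110 mm, 12 mm thick; origin on the table at its centre; the hinge runs along its y axis, at x = +55 mm and 32 mm height; the pedal plate reaches from there 125 mm towards -x, rising; it is 84 mm wide.
- pedal (a joint): Pedal angle (rad): 0 up at rest (plate rising 0.26 rad towards its free end), 0.26 down at its stop (plate level). It drives the ram down to the medallion. A spring lifts it again: at the pad point about 5 N at the start and 8 N at the stop.
- pedal_pad (a point): Point on the top (rubber) face of the pedal plate, 90 mm from the hinge, mid-width, where to press; 63 mm above the table when the pedal is up, 40 mm when it is at its stop; it moves on an arc about the hinge.
- ginger_jar: lidded white ceramic ginger jar, 150 mm across, about 255 mm tall, standing at the left side of the table; bystander; origin at the centre of its foot
- plain_jar: white ceramic jar without lid, 140 mm across, about 155 mm tall, standing at the right side; bystander; origin at the centre of its foot
- varnish: small white bottle with black cap, 40 mm across, 85 mm tall, standing between press and treadle; bystander; origin at the centre of its foot
- tub: clear plastic bowl, 80 mm across, 40 mm tall, standing between press and treadle; bystander; origin at the centre of its foot
- cup: paper cup, 72 mm across, 85 mm tall, at the front right; bystander; origin at the centre of its foot
- jar_lid: white ceramic jar lid with a pointed finial, 100 mm across, 70 mm tall, at the far side, in the middle; bystander; origin at the centre of its underside
- brush: wooden brush about 170 mm long lying on the table at the left; bystander; origin at its middle, underneath

How it is judged:
By the outcome, as a careful person would: the job done as asked, in the order asked, and still so for the second after the job is handed in, while the arm keeps its last pose, push and grip.
It also fails if it takes over 54 s, if anything falls off the work surface, if the arm or the gripper's body presses on something with over 40 N, if the wrist force passes 120 N, or if a joint passes its speed limit or range.

### The arm

A 6-joint arm with a two-finger parallel gripper is mounted at the origin on the work surface. World frame = base frame: x ahead of the robot, y to its left, z up, the work surface at z = 0. Lengths are in m, angles in degrees, forces in N, time in s.
With the tool pointing down it reaches from about 0.25 to 0.725 m from the base axis. Payload 9.7 kg.
Tool frame: the origin (TCP) lies midway between the tips of the shut fingers; the grasp point (between the pads) lies 19 mm behind it; z points along the fingers, x is the direction in which the jaws open and shut, and the axes are right-handed (so a half turn about z gives the same grasp; the last joint's range is limited). The gripper opens to 85 mm and grips with 20 to 120 N. Pads are 22 mm wide; open, the fingers measure 114 mm over their backs; the gripper's body (76 mm by 85 mm) begins 54 mm behind the grasp point. The pads swing forward as they close: fully open they stand 13 mm farther back than shut.
Start: joints at [67.208, 4.979, 10.078, 95.1, 0, 90], TCP at [0.213, 0.507, 0.231] pointing down, gripper open.
Joint ranges: [-179.16, 179.16], [-48.56, 103.87], [-65.8, 70.77], [-126.05, 130.52], [-82.76, 87.17], [-180, 180]. Speed limits (degrees/s): [127.2, 127.2, 147.25, 180, 180, 180].

### API

Orientations are given as [roll, pitch, yaw] about the fixed x, y, z axes, in that order (R = Rz(yaw) Ry(pitch) Rx(roll)).
In Python, from workcell import sensors, camera, get_calibration, bot, recognise, place_of gives the robot as it stands. The module is installed in compiled form; this text tells all that it offers.
- The arm moves only by the tool send_rows, never from a script. Its argument "plan" is a list of rows, each a list of 3 entries, a list of its own where there are three numbers: the shift along the tool's x, y, z normalised to -1 to 1, where 1 is 0.3 m, then the turn, a rotation vector about the tool's x, y, z normalised to -1 to 1, where 1 is pi rad, then the closure, from -1 (fully open) to 1 (shut). In form: [[[x, y, z], [rx, ry, rz], claw], ...]. A call has 1 to 10 rows; each row is the pose to reach, as a shift and turn from the pose commanded when the call began, along the tool's axes at that moment, turning the shorter way round; what a row does not reach only later rows make up. A row lasts 1/10 s, in which the tool goes at most 50 mm and 8.59 degrees, less where a joint would pass 70% of its speed; a pose out of reach is approached as far as the arm can. A call with a number of a shift or a turn outside -1 to 1 is refused whole. A call with a gripper value outside its range is refused whole. The fingers move at their own pace and stop on an object; "force" is the grip in N (left out, the last holds). Time passes only in rows, so rows that repeat a pose let the fingers close. It gives the time, the measured TCP pose, the force and the opening at its end, in the units of the state.
- sensors.get_obs(): the state, without advancing time (a new reading comes with each control period).
- camera(name): name is "scene" or "top" or "wrist"; returns the picture (400x640x3 uint8, blue, green, red); there is no depth.
- get_calibration(name): a dict with "fx", "fy", "cx", "cy" (pixels), "R" (3x3) and "t" (3): a world point X has camera coordinates R X + t. Camera axes: x right, y down, z forward; pixel columns grow to the right and rows downward; lengths in m; the calibration is good to about 2 mm. A picture is of the moment at which its call begins: read the wrist's pose just before it. get_calibration takes no time and is no camera call; for the wrist camera it gives the pose at the moment of the call.
- bot.job_done(): hands the job in, once; it reports no verdict.
Trained networks look in the newest picture that a camera, given by its name, has taken for a name from the list of things; names that differ only in an ending like _2 or _b are one class to them, and where a whole thing is asked for, a point or a joint stands for the part that bears it (a point fixed in the world has none). Each returns a list of dicts, best first, with "p" (0 to 1); they miss things now and then, are a little off and sometimes report something else, mostly with a low value. They report only what shows in the picture. A call takes as long as a camera call.
- recognise(label, camera): "point" ([column, row] in pixels, amid what is visible of it).
- place_of(label, camera): "point" ([column, row] in pixels: a listed point, or the origin of a listed thing).
The state is a dict: "time": time; "q": joint angles; "qd": joint speeds; "joint_efforts": joint torques, N m; "ee_pos": TCP position; "tcp_rot": TCP orientation; "wrist_force": force on the tool from outside, world axes, zero at the start; "torque": the same for the moment, N m; "opening": finger opening in m.
Only numpy, scipy, OpenCV 4.12 (cv2) and the standard library are available. Lean on these libraries where they do the work, as an engineer would, in place of code of your own. Each camera call takes 0.05 s, during which the arm holds its last target. There are 200 camera calls.

## Working session

There is one attempt and no reset: what is moved stays moved. The work goes in short steps, Python scripts to look and compute and a tool call to move; the robot and the scene stay as the last step left them, time stands still between calls to the robot, and variables do not carry over. Pictures are saved under pics/ and viewed, on a budget of 10 in all, crops included, one or two more only if the job needs it, and the job is handed in when it is done.

Besides the shell and the picture viewer there is one more tool, called as name([rows], argument=value, ...), one row to a line, values as JSON. send_rows: Moves the arm, as the interface text tells. Scaled input: -1 to 1 covers 0.3 m each way for a shift and pi rad each way for a turn. Its arguments: {"type":"object","properties":{"plan":{"type":"array"},"force":{"type":"number"}},"required":["plan"]}

```bash
mkdir -p pics; cat > h.py <<'E'
import numpy as np, cv2
from workcell import sensors, camera, get_calibration, bot, recognise, place_of
from scipy.spatial.transform import Rotation as Ro
def ray(c,px):
    R=np.array(c["R"]);t=np.array(c["t"])
    d=R.T@np.array([(px[0]-c["cx"])/c["fx"],(px[1]-c["cy"])/c["fy"],1]);return -R.T@t,d
def atz(c,px,z):
    o,d=ray(c,px);return o+d*(z-o[2])/d[2]
def proj(c,X):
    p=np.array(c["R"])@np.array(X)+np.array(c["t"]);return np.array([c["fx"]*p[0]/p[2]+c["cx"],c["fy"]*p[1]/p[2]+c["cy"]])
def rel(target,o=None):
    o=o or sensors.get_obs();R=Ro.from_euler("xyz",o["tcp_rot"],degrees=True)
    return R.inv().apply(np.array(target)-o["ee_pos"])/0.3
E
python3 - <<'E'
from h import *
print(sensors.get_obs())
Z=dict(tray_knob=.088,tray_edge=.038,pointer_tip=.036,nest=.038,medallion=.038,pedal_pad=.063,treadle=0,press=0,varnish=0,tub=0,cup=0,plain_jar=0,ginger_jar=0)
for cam in("scene","top"):
    im=camera(cam);cv2.imwrite(f"pics/{cam}0.png",im);c=get_calibration(cam)
    print(cam,"centre",-np.array(c["R"]).T@np.array(c["t"]))
    for n,z in Z.items():
        for r in place_of(n,cam)[:2]: print(n,round(r["p"],2),np.round(r["point"],1),np.round(atz(c,r["point"],z),4))
E
```

```text
{'time': 0.0, 'q': array([6.72082389e+01, 5.01372262e+00, 1.00327861e+01, 9.51010218e+01,
       7.63551385e-05, 8.99994194e+01]), 'qd': array([ 0.03880841, -0.01737164, -0.09186205,  0.02526089,  0.00016555,
       -0.01246297]), 'joint_efforts': array([ 1.33673915e-03, -5.20391679e+01,  4.64798605e+01,  1.63056829e-02,
       -6.32442698e-05,  1.83650087e-06]), 'ee_pos': array([0.21296452, 0.50682755, 0.23054299]), 'tcp_rot': array([-1.79999923e+02,  8.19582984e-02,  6.72088195e+01]), 'wrist_force': array([0.18704097, 0.74901873, 1.17572867]), 'torque': array([ 0.02530962, -0.00998196,  0.03098368]), 'opening': 0.08535963660013}
scene centre [1.31022711 0.63999722 0.90526113]
tray_knob 0.68 [267.4 155. ] [ 0.5103 -0.2352  0.088 ]
tray_edge 0.97 [277.6 157.5] [ 0.4498 -0.2516  0.038 ]
pointer_tip 0.43 [245.2 190.9] [ 0.6418 -0.2072  0.036 ]
pointer_tip 0.38 [304.1 162.3] [ 0.4112 -0.1659  0.036 ]
nest 0.62 [227.8 189.5] [ 0.6731 -0.2518  0.038 ]
nest 0.17 [294.7 231.3] [0.6772 0.0311 0.038 ]
medallion 0.45 [231.  188.3] [ 0.6628 -0.2486  0.038 ]
pedal_pad 0.71 [375.4 242.3] [0.5901 
[... 812 characters left out ...]
4 169.8] [ 0.664  -0.2574  0.038 ]
pedal_pad 0.86 [244.2 188.8] [0.593  0.2307 0.063 ]
treadle 0.8 [245.4 186. ] [0.6134 0.2388 0.    ]
press 0.63 [393.8 213.4] [ 0.5263 -0.2498  0.    ]
press 0.57 [395.1 185.7] [ 0.6186 -0.2564  0.    ]
varnish 0.73 [398.3 169.9] [ 0.6724 -0.2685  0.    ]
varnish 0.46 [314.5 221.4] [0.4981 0.0097 0.    ]
tub 0.71 [318.6 176.7] [ 0.6469 -0.0026  0.    ]
cup 0.83 [451.8 252. ] [ 0.4025 -0.4344  0.    ]
cup 0.63 [242.4 189.8] [0.6006 0.2481 0.    ]
plain_jar 0.92 [464.1 195.7] [ 0.5869 -0.4842  0.    ]
plain_jar 0.26 [241.9 189.9] [0.6003 0.2498 0.    ]
ginger_jar 0.78 [173.  202.4] [0.5569 0.4731 0.    ]
ginger_jar 0.34 [318.8 135.6] [ 0.7887 -0.0023  0.    ]
```

View pics/top0.png

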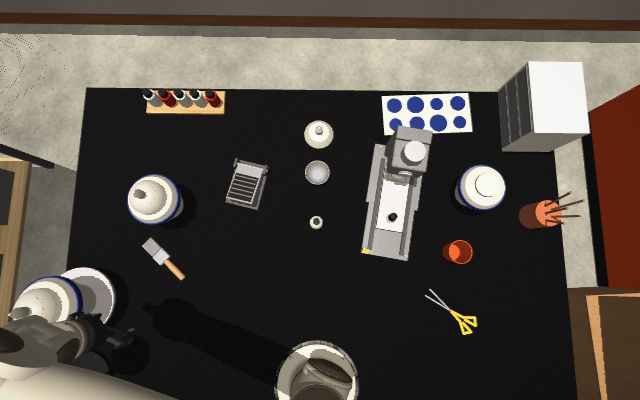

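View pics/scene0.png

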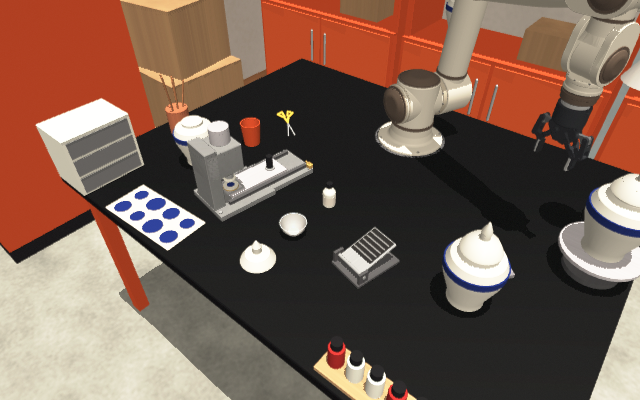

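The top view shows the treadle at about (245,187) px and the press knob at about (393,216) px. The yellow pointer is at about (367,251) px, and press and treadle are both yawed about -8°. The scene view agrees: the pedal's free end faces the robot, and varnish and tub stand between the two units.

```bash
python3 - <<'E'
from h import *
o=sensors.get_obs();c=get_calibration("wrist");R=Ro.from_euler("xyz",o["tcp_rot"],degrees=True).as_matrix()
Rc=np.array(c["R"]);p=-Rc.T@np.array(c["t"])
print("cam in tool",R.T@(p-o["ee_pos"]),"\nview axis",R.T@Rc.T[:,2],"img right",R.T@Rc.T[:,0],c["fx"],c["cx"],c["cy"])
im=camera("top");c=get_calibration("top")
# press edges / treadle edges for yaw: minAreaRect on grey mask in crops
for n,(x0,x1,y0,y1) in dict(tre=(215,285,145,220),press=(355,430,185,268)).items():
    g=cv2.cvtColor(im[y0:y1,x0:x1],6); m=(g>45).astype(np.uint8)
    k=max(cv2.findContours(m,0,2)[0],key=cv2.contourArea); r=cv2.minAreaRect(k);b=cv2.boxPoints(r)+[x0,y0]
    print(n,np.round([atz(c,q,.02)[:2] for q in b],3).tolist())
print("rel to (.45,.25,.25)",rel([.45,.25,.25]),"pad hover",rel([.59,.235,.2]))
E
```

```text
cam in tool [ 0.00066362 -0.06809727 -0.14262271] 
view axis [1.46097655e-04 2.67076902e-01 9.63675208e-01] img right [ 9.99999979e-01 -1.78719112e-04 -1.02073711e-04] 315.7013638642857 318.5605913778992 201.3134224646839
tre [[0.559, 0.303], [0.707, 0.274], [0.679, 0.161], [0.532, 0.192]]
press [[0.395, -0.127], [0.642, -0.165], [0.618, -0.338], [0.373, -0.294]]
rel to (.45,.25,.25) [-0.4839717   1.06000227 -0.06231474] pad hover [-0.34928562  1.50959413  0.10436573]
```

send_rows([
  [[-0.48, 0.98, -0.065], [0, 0, -0.067], 1],
  [[-0.48, 0.98, -0.065], [0, 0, -0.067], 1],
  [[-0.48, 0.98, -0.065], [0, 0, -0.067], 1],
  [[-0.48, 0.98, -0.065], [0, 0, -0.067], 1],
  [[-0.48, 0.98, -0.065], [0, 0, -0.067], 1],
  [[-0.48, 0.98, -0.065], [0, 0, -0.067], 1],
  [[-0.48, 0.98, -0.065], [0, 0, -0.067], 1],
  [[-0.48, 0.98, -0.065], [0, 0, -0.067], 1],
  [[-0.48, 0.98, -0.065], [0, 0, -0.067], 1],
])

```text
time: 2.35
ee_pos: [0.4286, 0.2599, 0.2508]
tcp_rot: [-180.0, -0.0, 79.2]
wrist_force: [0.2, -0.1, 0.7]
opening: -0.0001
```

```bash
python3 - <<'E'
from h import *
c=get_calibration("wrist");im=camera("wrist");cv2.imwrite("pics/w1.png",im)
for n,z in dict(pedal_pad=.063,treadle=0).items():
    for r in place_of(n,"wrist")[:2]: print(n,round(r["p"],2),np.round(r["point"],1),np.round(atz(c,r["point"],z),4))
o=sensors.get_obs();print(o["time"],o["ee_pos"],o["tcp_rot"],o["q"],o["wrist_force"],o["opening"])
ct=get_calibration("top");camera("top")
print([ (r["p"],atz(ct,r["point"],.063)) for r in place_of("pedal_pad","top")[:1]])
E
```

```text
2.5 [0.4277625  0.2611149  0.25072438] [-1.79988309e+02 -1.41901035e-03  7.93360296e+01] [ 3.13956844e+01 -1.24483999e+00  5.86368065e+00  9.71162502e+01
  8.88553749e-03  4.20596540e+01] [ 0.15596785  0.3653282  -0.6426646 ] 0.00012763060645899627
[(0.97, array([0.59644153, 0.23986308, 0.063     ]))]
```

View pics/w1.png

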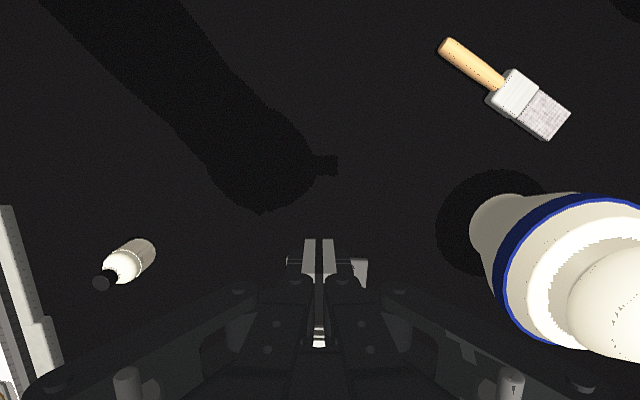

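The wrist view shows the varnish at (130,262), the brush and the ginger jar, with the closed fingers at (318,260). Image right is +y, image down is +x, and nothing lies in the path.

send_rows([
  [[0.03, 0.55, 0.1], [0, 0, 0], 1],
  [[0.03, 0.55, 0.1], [0, 0, 0], 1],
  [[0.03, 0.55, 0.1], [0, 0, 0], 1],
  [[0.03, 0.55, 0.1], [0, 0, 0], 1],
  [[0.03, 0.55, 0.53], [0, 0, 0], 1],
  [[0.03, 0.55, 0.53], [0, 0, 0], 1],
  [[0.03, 0.55, 0.53], [0, 0, 0], 1],
  [[0.03, 0.55, 0.53], [0, 0, 0], 1],
])

```text
time: 3.4
ee_pos: [0.5893, 0.2383, 0.0866]
tcp_rot: [-179.6, 0.3, 79.3]
wrist_force: [-1.3, 0.2, -1.2]
opening: 0.0002
```

```bash
python3 - <<'E'
from h import *
out=[]
for n in("scene","wrist"):
    im=camera(n)
    out.append(cv2.resize(im[190:310,300:460],(640,480)) if n=="scene" else cv2.resize(im,(640,400))[:, :])
    print(n,[(r["p"],np.round(atz(get_calibration(n),r["point"],.063),4)) for r in place_of("pedal_pad",n)[:1]])
cv2.imwrite("pics/p2.png",out[0])
o=sensors.get_obs();print(o["time"],o["ee_pos"],o["tcp_rot"],o["q"],o["wrist_force"])
E
```

```text
scene [(0.82, array([0.592 , 0.2396, 0.063 ]))]
wrist [(0.79, array([0.5924, 0.2378, 0.063 ]))]
3.6 [0.5930721  0.23936354 0.09465058] [ 1.79822238e+02 -1.14186188e-01  7.93015201e+01] [2.19789111e+01 1.65076647e+01 8.24451847e+00 8.15255774e+01
 1.37812587e-04 3.26775684e+01] [0.17265657 0.32483339 1.10905433]
```

View pics/p2.png

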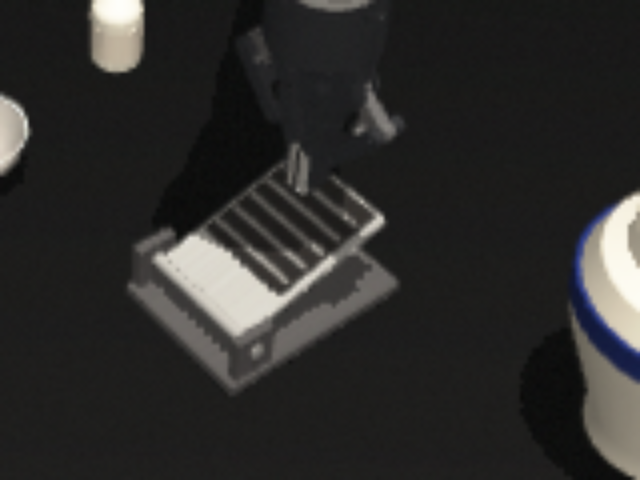

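The scene crop shows the shut fingers hovering over the rubber-ribbed upper half of the pedal, fingertip at (300,185) in the crop. All three estimates of the pad agree within 2 mm, so I press down in steps.

send_rows([
  [[0, 0, 0.09], [0, 0, 0], 1],
  [[0, 0, 0.12], [0, 0, 0], 1],
  [[0, 0, 0.14], [0, 0, 0], 1],
  [[0, 0, 0.155], [0, 0, 0], 1],
  [[0, 0, 0.165], [0, 0, 0], 1],
  [[0, 0, 0.165], [0, 0, 0], 1],
])

```text
time: 4.2
ee_pos: [0.5922, 0.2388, 0.0428]
tcp_rot: [180.0, -0.0, 79.3]
wrist_force: [-1.8, 0.8, 5.0]
opening: -0.0002
```

```bash
python3 - <<'E'
from h import *
for i in range(2):
    im=camera("scene");o=sensors.get_obs();print(o["time"],o["ee_pos"],o["wrist_force"])
cv2.imwrite("pics/p3.png",np.vstack([cv2.resize(im[190:310,300:460],(480,300)),cv2.resize(im[100:220,160:320],(480,300))]))
E
```

```text
4.25 [0.59225771 0.23877103 0.04288914] [-3.17125401  2.105614    4.30274625]
4.3 [0.59228912 0.23880125 0.04294678] [-3.55697563  2.0353308   4.47393134]
```

send_rows([
  [[0, 0, 0.005], [0, 0, 0], 1],
  [[0, 0, 0.01], [0, 0, 0], 1],
  [[0, 0, 0.013], [0, 0, 0], 1],
  [[0, 0, 0.013], [0, 0, 0], 1],
  [[0, 0, 0.013], [0, 0, 0], 1],
])

```text
time: 4.8
ee_pos: [0.5923, 0.2388, 0.0399]
tcp_rot: [179.9, -0.1, 79.3]
wrist_force: [-6.9, 1.5, 12.7]
opening: 0.0
```

```bash
python3 - <<'E'
from h import *
for i in range(2):
    im=camera("scene");o=sensors.get_obs();print(o["time"],o["ee_pos"],o["wrist_force"])
cv2.imwrite("pics/p4.png",np.vstack([cv2.resize(im[190:310,300:460],(480,300)),cv2.resize(im[100:220,160:320],(480,300))]))
E
```

```text
4.85 [0.59225669 0.23877259 0.03993188] [-6.16325031  1.2036651  12.53943024]
4.9 [0.59224061 0.23874736 0.03989031] [-6.18344037  0.95554565 13.81421481]
```

send_rows([
  [[0, 0, 0.005], [0, 0, 0], 1],
  [[0, 0, 0.01], [0, 0, 0], 1],
  [[0, 0, 0.01], [0, 0, 0], 1],
  [[0, 0, 0.01], [0, 0, 0], 1],
])

```text
time: 5.3
ee_pos: [0.5923, 0.2389, 0.0395]
tcp_rot: [179.9, -0.1, 79.3]
wrist_force: [-14.0, -2.1, 31.1]
opening: -0.0001
```

```bash
python3 - <<'E'
from h import *
for i in range(2):
    im=camera("scene");o=sensors.get_obs();print(o["time"],o["ee_pos"],o["wrist_force"])
cv2.imwrite("pics/p5.png",np.vstack([cv2.resize(im[190:310,300:460],(480,300)),cv2.resize(im[100:220,160:320],(480,300))]))
E
```

```text
5.35 [0.5923077  0.23884277 0.03947844] [-14.15359115  -1.18941372  29.78882071]
5.4 [0.5923274  0.23887859 0.03951076] [-13.8812448   -2.12809506  29.407537  ]
```

View pics/p5.png

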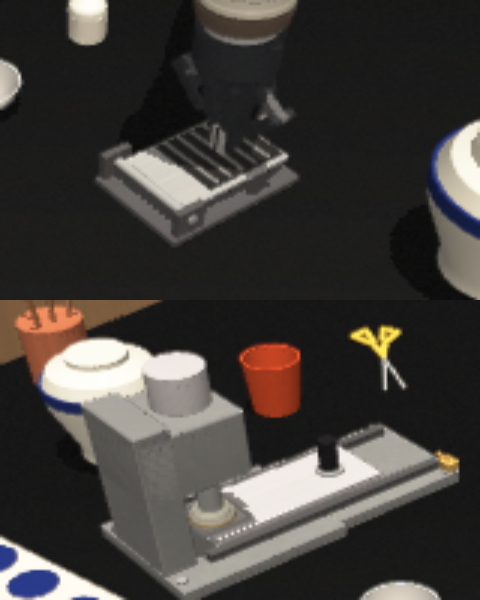

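The crops show the plate level at its stop, with the force climbing to 30 N while z holds still. The ram is down on the medallion. Next I release and travel to the press.

send_rows([
  [[0, 0, -0.05], [0, 0, 0], 1],
  [[0, 0, -0.1], [0, 0, 0], 1],
  [[0, 0, -0.25], [0, 0, 0], 1],
  [[0, 0, -0.4], [0, 0, 0], 1],
  [[0, 0, -0.6], [0, 0, 0], 1],
  [[-0.3, -0.33, -0.7], [0, 0, 0], 1],
  [[-0.6, -0.33, -0.7], [0, 0, 0], 1],
  [[-0.8, -0.33, -0.7], [0, 0, 0], 1],
  [[-0.8, -0.33, -0.7], [0, 0, 0], 1],
  [[-0.8, -0.33, -0.7], [0, 0, 0], 1],
])

```text
time: 6.4
ee_pos: [0.4574, 0.0368, 0.2437]
tcp_rot: [180.0, 0.0, 79.3]
wrist_force: [0.6, -0.9, 0.3]
opening: -0.0
```

```bash
python3 - <<'E'
from h import *
im=camera("scene");cs=get_calibration("scene")
cv2.imwrite("pics/p6.png",np.vstack([cv2.resize(im[190:310,300:460],(480,300)),cv2.resize(im[100:220,160:320],(480,300))]))
Z=dict(tray_knob=.088,tray_edge=.038,pointer_tip=.036,nest=.038,pedal_pad=.063)
for cam in("scene","top","wrist"):
    if cam!="scene": cv2.imwrite(f"pics/{cam}6.png",camera(cam))
    c=get_calibration(cam)
    for n,z in Z.items():
        for r in place_of(n,cam)[:2]: print(cam,n,round(r["p"],2),np.round(r["point"],1),np.round(atz(c,r["point"],z),4))
o=sensors.get_obs();print(o["time"],o["ee_pos"],o["tcp_rot"],o["q"],o["wrist_force"])
print(rel([.48,-.225,.22],o))
E
```

```text
scene tray_knob 0.85 [269.6 155.1] [ 0.5061 -0.2293  0.088 ]
scene tray_edge 0.59 [276.8 161.7] [ 0.4692 -0.2368  0.038 ]
scene pointer_tip 0.4 [305.8 160.1] [ 0.3979 -0.1698  0.036 ]
scene nest 0.94 [227.8 189. ] [ 0.6715 -0.2537  0.038 ]
scene pedal_pad 0.63 [374.8 241.9] [0.5899 0.2376 0.063 ]
top tray_knob 0.96 [392.5 216.9] [ 0.5056 -0.2279  0.088 ]
top tray_edge 0.95 [387.7 227.2] [ 0.478  -0.2218  0.038 ]
top tray_edge 0.53 [317.1 133.2] [0.7846 0.0036 0.038 ]
top pointer_tip 0.41 [368.7 250.9] [ 0.4036 -0.1609  0.036 ]
top nest 0.72 [399.4 173.7] [ 0.6511 -0.2635  0.038 ]
top pedal_pad 0.59 [242.1 187.2] [0.5981 0.2374 0.063 ]
top pedal_pad 0.53 [164.1 259. ] [0.3746 0.4651 0.063 ]
wrist tray_knob 0.66 [ 72.1 279. ] [ 0.5083 -0.233   0.088 ]
wrist tray_edge 0.87 [ 97.5 224.8] [ 0.4668 -0.2244  0.038 ]
wrist pointer_tip 0.87 [124.8 160.8] [ 0.4015 -0.1685  0.036 ]
wrist nest 0.33 [139.5 313.4] [ 0.5894 -0.2159  0.038 ]
wrist pedal_pad 0.84 [514.6 261.3] [0.5888 0.2384 0.063 ]
7.3 [0.45853304 0.03842744 0.24334347] [-1.79998430e+02  2.09442076e-03  7.92787623e+01] [ 4.79147848e+00 -6.97645940e+00 -3.58113448e-01  9.66204190e+01
 -1.59820280e-03  1.55127162e+01] [ 0.21621512 -0.61788445 -0.12959206]
[-0.84944886  0.23366164  0.07783622]
```

View pics/p6.png

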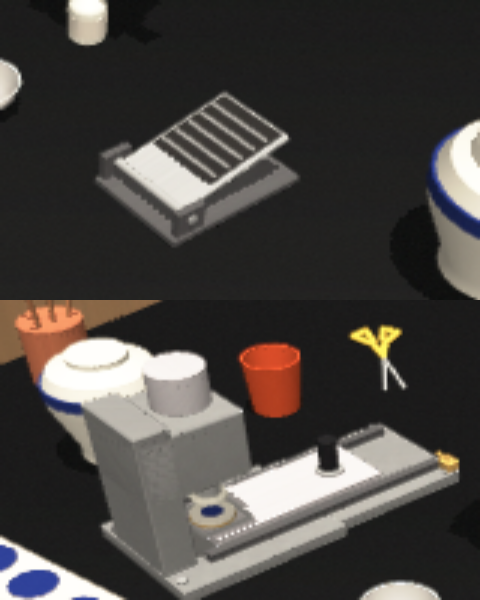

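The crops show the pedal back up and the ram raised. The medallion in its nest at (212,512) px in the crop now carries a blue stamp. Next I hover near the knob with the gripper open.

send_rows([
  [[-0.86, 0.27, 0.1], [0, 0, -0.015], -1],
  [[-0.86, 0.27, 0.1], [0, 0, -0.015], -1],
  [[-0.86, 0.27, 0.1], [0, 0, -0.015], -1],
  [[-0.86, 0.27, 0.1], [0, 0, -0.015], -1],
  [[-0.86, 0.27, 0.145], [0, 0, -0.015], -1],
  [[-0.86, 0.27, 0.145], [0, 0, -0.015], -1],
  [[-0.86, 0.27, 0.145], [0, 0, -0.015], -1],
  [[-0.86, 0.27, 0.145], [0, 0, -0.015], -1],
])

```text
time: 8.1
ee_pos: [0.4898, -0.2304, 0.1996]
tcp_rot: [-180.0, -0.0, 81.9]
wrist_force: [0.3, -0.3, -0.3]
opening: 0.0853
```

```bash
python3 - <<'E'
from h import *
o=sensors.get_obs();c=get_calibration("wrist");cv2.imwrite("pics/w7.png",camera("wrist"))
for n,z in dict(tray_knob=.088,tray_edge=.038,pointer_tip=.036).items():
    for r in place_of(n,"wrist")[:2]: print(n,round(r["p"],2),np.round(r["point"],1),np.round(atz(c,r["point"],z),4))
print(o["time"],o["ee_pos"],o["tcp_rot"],o["opening"])
E
```

```text
tray_knob 0.9 [320.7 216.9] [ 0.5061 -0.2301  0.088 ]
tray_knob 0.17 [525.1 374.3] [ 0.696  -0.0534  0.088 ]
tray_edge 0.6 [320.3 162.2] [ 0.4674 -0.2247  0.038 ]
pointer_tip 0.97 [374.9  82. ] [ 0.4021 -0.1652  0.036 ]
8.1 [ 0.48976666 -0.23043651  0.19962537] [-1.79955866e+02 -2.60696922e-02  8.18923092e+01] 0.08526544929980225
```

View pics/w7.png

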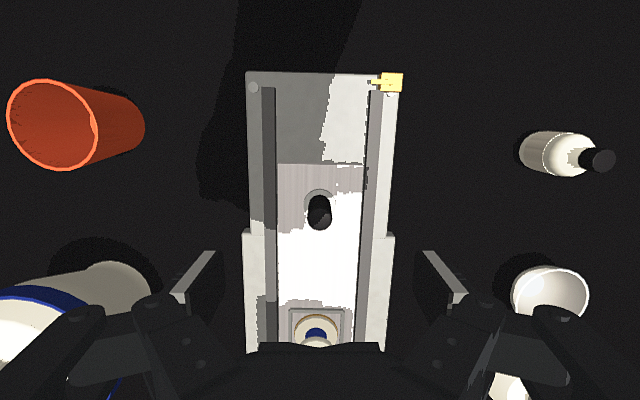

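The wrist view shows the knob at (320,217) px, the tray front edge at row 163 and the pointer finger tip at about (371,82). The cup and bottles are clear of the fingers. The tray needs about 73 mm of travel. I descend onto the knob.

send_rows([
  [[0.008, 0.055, 0], [0, 0, 0], -1],
  [[0.008, 0.055, 0.15], [0, 0, 0], -1],
  [[0.008, 0.055, 0.3], [0, 0, 0], -1],
  [[0.008, 0.055, 0.4], [0, 0, 0], -1],
  [[0.008, 0.055, 0.48], [0, 0, 0], -1],
  [[0.008, 0.055, 0.48], [0, 0, 0], -1],
  [[0.008, 0.055, 0.48], [0, 0, 0], -1],
])

```text
time: 9.0
ee_pos: [0.507, -0.2296, 0.0569]
tcp_rot: [180.0, 0.0, 82.0]
wrist_force: [0.3, -0.6, 0.4]
opening: 0.0855
```

send_rows([
  [[0, 0, 0], [0, 0, 0], 0.3],
  [[0, 0, 0], [0, 0, 0], 0.5],
  [[0, 0, 0], [0, 0, 0], 1],
  [[0, 0, 0], [0, 0, 0], 1],
  [[0, 0, 0], [0, 0, 0], 1],
  [[0, 0, 0], [0, 0, 0], 1],
  [[0, 0, 0], [0, 0, 0], 1],
  [[0, 0, 0], [0, 0, 0], 1],
], force=60)

```text
time: 9.8
ee_pos: [0.5067, -0.2322, 0.0568]
tcp_rot: [179.9, 0.2, 81.9]
wrist_force: [-2.6, -10.2, 4.1]
opening: 0.0203
```

```bash
python3 - <<'E'
from h import *
o=sensors.get_obs();c=get_calibration("wrist");cv2.imwrite("pics/w8.png",camera("wrist"))
for n,z in dict(tray_edge=.038,pointer_tip=.036).items():
    for r in place_of(n,"wrist")[:2]: print(n,round(r["p"],2),np.round(r["point"],1),np.round(atz(c,r["point"],z),4))
print(o["time"],o["ee_pos"],o["tcp_rot"],o["opening"],o["wrist_force"])
E
```

```text
tray_edge 0.84 [321.1 172.8] [ 0.4689 -0.2247  0.038 ]
pointer_tip 0.84 [423.6  10.2] [ 0.401  -0.1676  0.036 ]
9.8 [ 0.5067466  -0.23216251  0.05683304] [179.93371328   0.21965745  81.87637608] 0.020260518157221775 [ -2.58853887 -10.17759609   4.06227135]
```

View pics/w8.png

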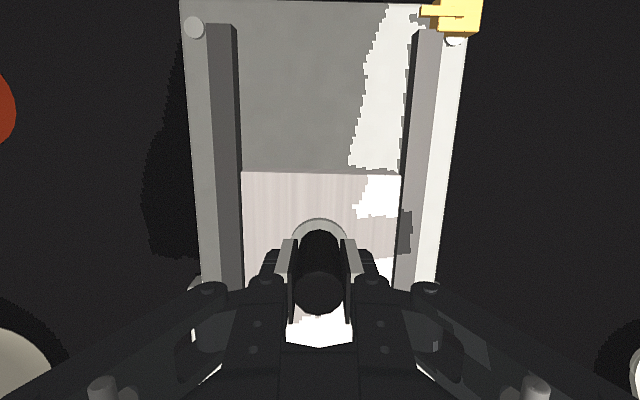

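The wrist view shows the knob between the pads and the front edge at row 173. The yellow pointer is at (423,10). There is a 10 N sideways load, which I ease by 2 mm while pulling about 66 mm.

send_rows([
  [[-0.008, 0, 0], [0, 0, 0], 1],
  [[-0.008, -0.02, 0], [0, 0, 0], 1],
  [[-0.008, -0.05, 0], [0, 0, 0], 1],
  [[-0.008, -0.08, 0], [0, 0, 0], 1],
  [[-0.008, -0.11, 0], [0, 0, 0], 1],
  [[-0.008, -0.14, 0], [0, 0, 0], 1],
  [[-0.008, -0.17, 0], [0, 0, 0], 1],
  [[-0.008, -0.2, 0], [0, 0, 0], 1],
  [[-0.008, -0.22, 0], [0, 0, 0], 1],
  [[-0.008, -0.22, 0], [0, 0, 0], 1],
])

```text
time: 10.95
ee_pos: [0.4428, -0.2215, 0.0568]
tcp_rot: [179.7, -0.2, 82.1]
wrist_force: [11.0, 12.1, 1.2]
opening: 0.0205
```

```bash
cat > m.py <<'E'
from h import *
import sys
o=sensors.get_obs();c=get_calibration("wrist");im=camera("wrist")
cv2.imwrite("pics/%s.png"%sys.argv[1],cv2.resize(im[80:220,200:480],(800,400),interpolation=cv2.INTER_CUBIC))
P={}
for n,z in dict(tray_edge=.038,pointer_tip=.036).items():
    r=place_of(n,"wrist")[0];P[n]=atz(c,r["point"],z);print(n,round(r["p"],2),np.round(r["point"],1),np.round(P[n],4))
a=np.radians(-8.1);u=np.array([np.cos(a),np.sin(a),0]);print("remaining mm",1e3*(P["tray_edge"]-P["pointer_tip"])@u)
print(o["time"],o["ee_pos"],o["tcp_rot"],o["opening"],o["wrist_force"])
# image row where edge plane-at-.038 and pointer plane .036 agree: shift along u
X=P["pointer_tip"].copy();X[2]=.038;print("line at edge height projects to",proj(c,X),proj(c,X+.04*np.array([u[1],-u[0],0])))
E
python3 m.py w9
```

```text
tray_edge 0.61 [319.5 171.7] [ 0.4043 -0.2147  0.038 ]
pointer_tip 0.84 [409.3 151.8] [ 0.4008 -0.1676  0.036 ]
remaining mm 10.11191550907686
10.95 [ 0.44276006 -0.22148026  0.05680765] [179.74083725  -0.24952769  82.06707888] 0.020518296337591203 [10.95012238 12.07753298  1.15343987]
line at edge height projects to [410.4045972  152.27387143] [331.78544956 152.06521453]
```

View pics/w9.png

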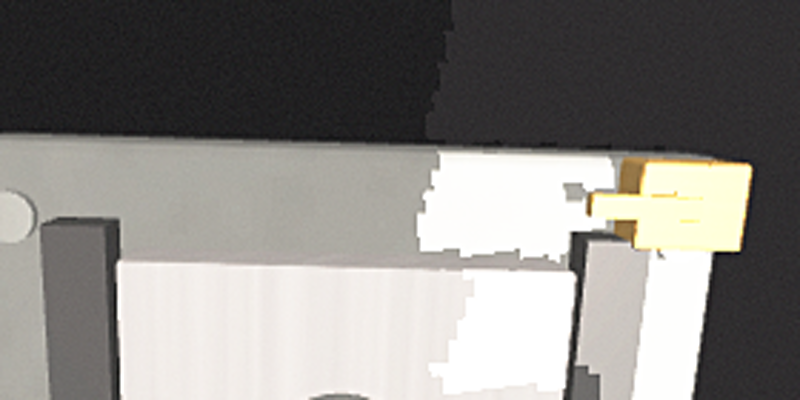

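The crop shows the tray's front edge running from (118,261) to (575,270) and the pointer finger centred at crop row 206 with its tip at column 590. The press axis is closer to -9°. Next I work out the remainder from these pixels.

```bash
python3 - <<'E'
from h import *
c=get_calibration("wrist");s=280/800
f=lambda x,y,z:atz(c,[200+x*s,80+y*s],z)
a,b=f(118,262,.038),f(575,271,.038);p=f(590,206,.036);q=f(590,195,.036);r=f(590,217,.036)
d=(b-a)/np.linalg.norm(b-a);u=np.array([d[1],-d[0],0]);print("width",np.linalg.norm(b-a),"yaw",np.degrees(np.arctan2(u[1],u[0])))
print("remaining",[(a-v)@u*1e3 for v in(p,q,r)]);o=sensors.get_obs();print(o["wrist_force"],o["ee_pos"])
E
```

```text
width 0.08276964976149453 yaw -9.100876034643205
remaining [np.float64(11.546228379169941), np.float64(13.509017838245784), np.float64(9.57043562527732)]
[10.17850088 12.84890716  2.26338433] [ 0.44327796 -0.22157498  0.05681568]
```

send_rows([
  [[0.002, -0.012, 0], [0, 0, 0.002], 1],
  [[0.004, -0.025, 0], [0, 0, 0.004], 1],
  [[0.005, -0.034, 0], [0, 0, 0.005], 1],
  [[0.005, -0.038, 0], [0, 0, 0.005], 1],
  [[0.005, -0.038, 0], [0, 0, 0.005], 1],
  [[0.005, -0.038, 0], [0, 0, 0.005], 1],
])

```text
time: 11.7
ee_pos: [0.4323, -0.2197, 0.0569]
tcp_rot: [179.7, -0.1, 81.2]
wrist_force: [11.7, 6.0, -0.1]
opening: 0.02
```

```bash
python3 m.py w10
```

```text
tray_edge 0.61 [321.4 172.3] [ 0.3943 -0.2114  0.038 ]
pointer_tip 0.96 [404.8 171.2] [ 0.4008 -0.1682  0.036 ]
remaining mm -0.3538293353491046
11.7 [ 0.43226242 -0.21965121  0.05685119] [ 1.79713253e+02 -1.10911105e-01  8.11639335e+01] 0.019988366830542836 [11.66983014  5.97292005 -0.07397667]
line at edge height projects to [405.82451744 171.89664588] [328.4504759 172.8854249]
```

View pics/w10.png

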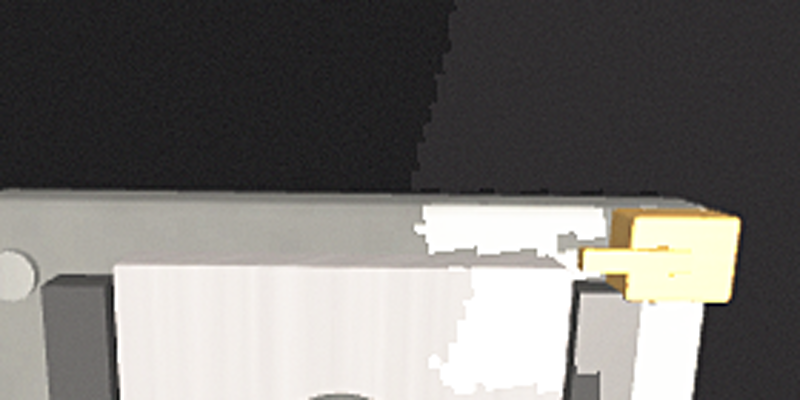

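The crop shows the pointer finger at crop rows 249–272 (tip column 580) and the edge at about rows 265–269, so they are nearly level. I refine with image gradients.

```bash
cat > e.py <<'E'
from h import *
from collections import defaultdict
res=[]
for k in range(4):
    c=get_calibration("wrist");im=camera("wrist");g=cv2.cvtColor(im,6).astype(float)
    pts=[]
    for x in list(range(246,352,4)):
        col=g[160:186,x-1:x+2].mean(1);d=np.diff(cv2.GaussianBlur(col[:,None],(1,5),1)[:,0]);i=int(np.argmax(np.abs(d)))
        if 0<i<len(d)-1:
            A=np.abs(d[i-1:i+2]);i=i+(A[0]-A[2])/(2*(A[0]-2*A[1]+A[2]))
        pts.append([x,160+i+.5])
    pts=np.array(pts);m=np.ones(len(pts),bool)
    for _ in range(3):
        f=np.polyfit(*pts[m].T,1);m=np.abs(np.polyval(f,pts[:,0])-pts[:,1])<.7
    hsv=cv2.cvtColor(im,40);Y=((hsv[...,0]>10)&(hsv[...,0]<35)&(hsv[...,1]>70)&(hsv[...,2]>110))
    ys,xs=np.where(Y[140:200,395:412]);xs+=395;ys+=140
    rows=[(x,ys[xs==x].min(),ys[xs==x].max()) for x in np.unique(xs)]
    fx=[r for r in rows if r[2]-r[1]<12];tip=fx[0][0]
    mid=np.mean([(r[1]+r[2])/2 for r in fx]);xm=np.mean([r[0] for r in fx])
    a,b=[atz(c,[x,np.polyval(f,x)],.038) for x in(242,398)];p=atz(c,[xm,mid],.036)
    d=(b-a)/np.linalg.norm(b-a);u=np.array([d[1],-d[0],0]);res.append((a-p)@u*1e3)
print("slope",f,"inl",m.sum(),len(m),"finger",rows,"yaw",np.degrees(np.arctan2(u[1],u[0])),"width",np.linalg.norm(b-a))
o=sensors.get_obs();print("remaining",res,o["time"],o["wrist_force"],o["ee_pos"])
E
python3 e.py
```

```text
slope [1.32462392e-02 1.68794469e+02] inl 26 27 finger [(np.int64(402), np.int64(169), np.int64(173)), (np.int64(403), np.int64(166), np.int64(173)), (np.int64(404), np.int64(166), np.int64(169)), (np.int64(405), np.int64(166), np.int64(167)), (np.int64(406), np.int64(166), np.int64(167)), (np.int64(407), np.int64(166), np.int64(167)), (np.int64(408), np.int64(166), np.int64(167)), (np.int64(409), np.int64(166), np.int64(167)), (np.int64(410), np.int64(166), np.int64(167)), (np.int64(411), np.int64(166), np.int64(167))] yaw -9.609978130731243 width 0.08069163031139517
remaining [np.float64(3.228159633067298), np.float64(3.2338391400907764), np.float64(3.2345461035903833), np.float64(3.2315578138820555)] 12.05 [10.24367761  5.55989444  0.63367524] [ 0.43230004 -0.21963275  0.05682742]
```

```bash
python3 - <<'E'
from h import *
im=camera("wrist")
for x in(404,408,412):print(x,[(160+i,*im[160+i,x].tolist()) for i in range(20)])
c=get_calibration("wrist");f=[1.3246e-2,168.794]
a,b=[atz(c,[x,np.polyval(f,x)],.038) for x in(242,398)]
d=(b-a)/np.linalg.norm(b-a);u=np.array([d[1],-d[0],0])
for r in(166,170,171,172,174):print(r,(a-atz(c,[408,r],.036))@u*1e3)
E
```

```text
404 [(160, 253, 254, 254), (161, 253, 254, 255), (162, 255, 255, 255), (163, 255, 255, 255), (164, 157, 163, 165), (165, 165, 172, 175), (166, 109, 145, 170), (167, 79, 156, 207), (168, 155, 255, 255), (169, 157, 255, 255), (170, 203, 255, 255), (171, 199, 255, 255), (172, 208, 255, 255), (173, 241, 255, 255), (174, 239, 255, 255), (175, 255, 255, 255), (176, 255, 255, 255), (177, 164, 176, 180), (178, 80, 83, 85), (179, 69, 68, 70)]
408 [(160, 253, 254, 254), (161, 255, 255, 255), (162, 255, 255, 255), (163, 162, 173, 176), (164, 164, 170, 171), (165, 165, 174, 175), (166, 107, 153, 186), (167, 140, 254, 255), (168, 241, 255, 255), (169, 230, 255, 255), (170, 228, 255, 255), (171, 227, 255, 255), (172, 226, 255, 255), (173, 225, 255, 255), (174, 232, 255, 255), (175, 255, 255, 255), (176, 255, 255, 255), (177, 154, 163, 167), (178, 82, 87, 89), (179, 74, 74, 74)]
412 [(160, 175, 183, 184), (161, 179, 185, 186), (162, 183, 188, 189), (163, 173, 175, 174), (164, 183, 185, 182), (165, 176, 177, 175), (166, 142, 169, 192), (167, 139, 254, 255), (168, 241, 255, 255), (169, 230, 255, 255), (170, 226, 255, 255), (171, 226, 255, 255), (172, 225, 255, 255), (173, 228, 255, 255), (174, 229, 255, 255), (175, 135, 246, 255), (176, 78, 111, 136), (177, 90, 128, 154), (178, 66, 111, 144), (179, 71, 80, 83)]
166 3.9498981485622036
170 1.8469635560723277
171 1.318938645315366
172 0.78999243212675
174 -0.27067356338217674
```

```bash
python3 - <<'E'
from h import *
g=cv2.cvtColor(camera("wrist"),6)
for x in(250,300,340,370,385,395):print(x,g[164:182,x-1:x+2].mean(1).round().astype(int).tolist())
E
```

```text
250 [171, 171, 171, 172, 169, 174, 174, 168, 196, 245, 240, 238, 238, 237, 237, 238, 238, 238]
300 [166, 169, 168, 167, 170, 174, 174, 169, 183, 233, 243, 244, 243, 243, 243, 242, 242, 242]
340 [173, 171, 170, 172, 172, 176, 178, 176, 174, 183, 241, 238, 238, 237, 237, 237, 238, 237]
370 [254, 254, 254, 255, 255, 158, 172, 174, 169, 219, 255, 255, 255, 255, 255, 255, 255, 255]
385 [254, 255, 255, 164, 172, 173, 178, 173, 173, 188, 255, 255, 255, 255, 255, 255, 255, 255]
395 [202, 203, 201, 199, 227, 255, 248, 217, 176, 174, 255, 255, 255, 255, 255, 255, 255, 255]
```

The sub-pixel readings put the edge at row 173.6 and the finger's top face at 167.6–175, centre about 171.2. That leaves about 0.9 mm, so I make a small final pull.

send_rows([
  [[0.001, -0.002, 0], [0, 0, 0], 1],
  [[0.002, -0.003, 0], [0, 0, 0], 1],
  [[0.002, -0.003, 0], [0, 0, 0], 1],
  [[0.002, -0.003, 0], [0, 0, 0], 1],
])

```text
time: 12.55
ee_pos: [0.4315, -0.2195, 0.0568]
tcp_rot: [179.7, -0.0, 81.1]
wrist_force: [11.0, 2.6, -1.4]
opening: 0.0204
```

```bash
python3 m.py w11; python3 - <<'E'
from h import *
im=camera("wrist");g=cv2.cvtColor(im,6)
for x in(250,300,340,370,385,395):print(x,g[164:182,x-1:x+2].mean(1).round().astype(int).tolist())
for x in(404,408,412):print(x,[(164+i,*im[164+i,x].tolist()) for i in range(16)])
s=camera("scene");cv2.imwrite("pics/s12.png",cv2.resize(s[90:230,150:430],(800,400)))
print(place_of("medallion","scene")[:1],place_of("nest","scene")[:1])
E
```

```text
tray_edge 0.96 [320.2 173.3] [ 0.394 -0.212  0.038]
pointer_tip 0.98 [406.3 174.5] [ 0.4019 -0.1675  0.036 ]
remaining mm -1.607533981136567
12.55 [ 0.43145521 -0.21948328  0.05682155] [ 1.79712275e+02 -4.38800163e-02  8.11428178e+01] 0.020424060873267785 [11.01243763  2.60063325 -1.44878558]
line at edge height projects to [407.33486121 175.23401244] [330.15741174 176.22898092]
250 [171, 171, 171, 169, 169, 175, 175, 170, 196, 245, 239, 239, 238, 238, 238, 238, 238, 238]
300 [169, 167, 167, 166, 169, 175, 176, 170, 182, 233, 244, 243, 243, 243, 243, 242, 243, 243]
340 [171, 170, 172, 172, 172, 176, 177, 177, 173, 186, 242, 238, 238, 237, 238, 238, 238, 238]
370 [254, 255, 255, 159, 170, 172, 175, 174, 169, 221, 255, 255, 255, 255, 255, 255, 255, 255]
385 [254, 254, 255, 255, 165, 171, 175, 173, 172, 198, 255, 255, 255, 255, 255, 255, 255, 255]
395 [202, 203, 204, 202, 199, 229, 249, 218, 177, 173, 253, 255, 255, 255, 255, 255, 255, 255]
404 [(164, 255, 255, 255), (165, 164, 173, 177), (166, 167, 172, 172), (167, 163, 171, 177), (168, 68, 137, 186), (169, 125, 240, 255), (170, 206, 2
[... 295 characters left out ...]
170), (168, 92, 197, 244), (169, 213, 255, 255), (170, 236, 255, 255), (171, 228, 255, 255), (172, 227, 255, 255), (173, 227, 255, 255), (174, 226, 255, 255), (175, 223, 255, 255), (176, 239, 255, 255), (177, 255, 255, 255), (178, 155, 165, 170), (179, 141, 147, 150)]
412 [(164, 169, 172, 174), (165, 182, 184, 182), (166, 182, 183, 179), (167, 172, 173, 174), (168, 102, 174, 223), (169, 174, 255, 255), (170, 239, 255, 255), (171, 227, 255, 255), (172, 225, 255, 255), (173, 226, 255, 255), (174, 226, 255, 255), (175, 232, 255, 255), (176, 228, 255, 255), (177, 68, 107, 136), (178, 63, 108, 143), (179, 68, 113, 145)]
[{'point': [251.0, 178.5], 'p': 0.47}] [{'point': [248.6, 177.5], 'p': 0.88}]
```

View pics/s12.png

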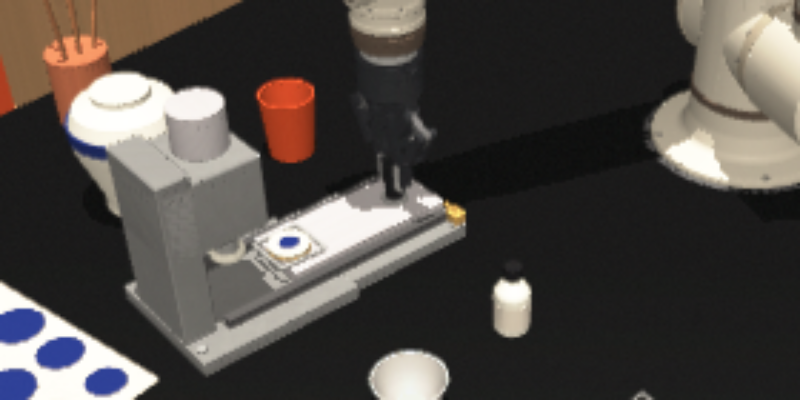

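The scene crop shows the stamped medallion in its nest at (290,242) px, clear of the ram. The gripper holds the knob, the tray edge is level with the yellow pointer, and the varnish, tub and cup have not moved.

```bash
python3 -c "
from h import *
bot.job_done();o=sensors.get_obs();print(o['time'],o['ee_pos'],o['wrist_force'],o['opening'])"
```

```text
the job is handed in; nothing more can be done
the job is handed in; nothing more can be done
```

The press has set the medallion, and the gripper is holding the tray out at the brass pointer. I handed the job in at about 12.7 s.

- **Pedal:** I pressed it to its stop. The height held at 39.5 mm while the force rose to 30 N, and the picture showed the plate level and the ram down. After release the pedal came back up and the medallion carried a blue stamp.
- **Tray:** I gripped the knob at 60 N and pulled the tray out about 76 mm. The gripper was still holding against about 11 N at the last reading.
- **Edge against pointer:** My pixel measurement puts the front edge level with the pointer's middle to within about 0.5 mm. The network's points disagreed slightly, reading 1.6 mm past the pointer. That figure uses the first estimate of the press's angle (-8.1°); with the later -9° it is about 0.8 mm past.
- **Everything else:** The last scene picture showed the medallion in its nest, and the pointer, cup, varnish and tub looked undisturbed. I did not measure the other bystanders again at the end. The state reading I asked for after handing in came back empty, so the last readings are from just before it.

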